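# Sweep the used caps into the waste tub

## Task

Sweep the three used screw caps lying on the raised board over its edge into the steel waste tub beside it, sliding them along with the fingertips rather than picking them up. Leave the two standing vials upright where they are, and don't disturb the beaker, bottle and pipette on the bench.

Things in the scene. Friction and masses are not known exactly. Their poses are not given: they have to be found in the camera images.
- board: fixed square grey board, 280 by 280 mm, flat rimless top at z = 0.050 m. Origin at the centre of its underside; x points roughly away from the robot, y to the robot's left (turned up to 15 degrees). Caps and vials stand one to a lane in five lanes along its y, 52 mm apart (within 5 mm), at most 56 mm from the centre along y: a cap slid straight along y passes the rest.
- tub: fixed open steel waste tub, 280 mm (x) by 120 mm (y), 47 mm high, walls and floor 3 mm, axes parallel to the board's. It stands flush against the board's left (+y) or right (-y) edge, centre 200 mm from the board's centre; its rim lies 3 mm below the board's top, so a cap pushed over that edge drops in. Origin at the centre of its underside.
- rack: fixed white rack of small closed tubes, 280 mm by 120 mm, 58 mm high, flush against the board's other edge, across from the tub. Not part of the job. Origin at the centre of its underside.
- cap_a: loose used screw cap of a 50 ml tube, blue plastic: a flat solid disc 34 mm across and 15 mm high, 12 to 23 g, lying flat on the board at the start and sliding easily. In one of the board's five lanes. Origin at its centre, 7.5 mm above the board's top.
- cap_b: loose used screw cap of a 50 ml tube, blue plastic: a flat solid disc 34 mm across and 15 mm high, 12 to 23 g, lying flat on the board at the start and sliding easily. In one of the board's five lanes. Origin at its centre, 7.5 mm above the board's top.
- cap_c: loose used screw cap of a 50 ml tube, blue plastic: a flat solid disc 34 mm across and 15 mm high, 12 to 23 g, lying flat on the board at the start and sliding easily. In one of the board's five lanes. Origin at its centre, 7.5 mm above the board's top.
- vial_a: closed amber glass vial with a blue cap, standing upright among the caps on the board: 26 mm across, 48 mm high, 50 g, tips easily; stays where it is. Origin at the centre of its underside, z up.
- vial_b: closed amber glass vial with a blue cap, standing upright among the caps on the board: 26 mm across, 48 mm high, 50 g, tips easily; stays where it is. Origin at the centre of its underside, z up.
- beaker: empty glass beaker standing on the bench to the right of the board, 72 mm across, 85 mm high; leave it. Origin at the centre of its underside.
- bottle: amber bottle with a blue cap on the bench, far left, 60 mm across, 130 mm high; leave it. Origin at the centre of its underside.
- pipette: white hand pipette lying on the bench to the left, about 300 mm long and 30 mm high; leave it. Origin near its middle, on the bench; x along its length.
Mind the look-alikes: they are no part of the job. Leave any orange look-alike of the cap_c alone.

How it is judged:
By the outcome, as a careful person would: the job done as asked, in the order asked, and still so for the second after the job is handed in, with the robot touching nothing.
It also fails if it takes over 51 s, if anything falls off the work surface, if the arm or the gripper's body presses on something with over 40 N, if the wrist force passes 120 N, or if a joint passes its speed limit or range.

## Robot

A 6-joint arm with a two-finger parallel gripper is mounted at the origin on the work surface. World frame = base frame: x ahead of the robot, y to its left, z up, the work surface at z = 0. Lengths are in mm, angles in rad, forces in N, time in s.
With the tool pointing down it reaches from about 350 to 875 mm from the base axis. Payload 4.2 kg.
Tool frame: the origin (TCP) lies midway between the tips of the shut fingers; the grasp point (between the pads) lies 19 mm behind it (arm.tcp_to_grasp is the distance from the TCP to the grasp point, in mm); z points along the fingers, y is the line along which they close (so a half turn about z gives the same grasp; the last joint's range is limited). The gripper opens to 85 mm and grips with 20 to 120 N. Pads are 22 mm wide; open, the fingers measure 114 mm over their backs; the gripper's body (76 mm by 85 mm) begins 54 mm behind the grasp point. The pads swing forward as they close: fully open they stand 13 mm farther back than shut.
Start: joints at [-1.006, 0.385, 0.008, 0, -1.194, -0.259], TCP at [188.176, -595.977, 199.812] pointing down, gripper open.
Joint ranges: [-3.14, 3.14], [-1.21, 2.06], [-1.07, 1.41], [-3.16, 2.05], [-2.99, -0.16], [-3.1, 3.1]. Speed limits (rad/s): [2.79, 2.79, 3.14, 3.14, 3.14, 3.14].

## Interface

Orientations are given as a unit quaternion [x, y, z, w].
In Python, from bench import arm, get_image gives the robot as it stands.
- The arm moves only by the tool drive_tool, never from a script. Its argument "deltas" is a list of rows, each a list of 2 entries, a list of its own where there are three numbers: the shift along the tool's x, y, z in cm, then the turn, a rotation vector about the tool's x, y, z in degrees. In form: [[[x, y, z], [ax, ay, az]], ...]. A call has 1 to 12 rows; each row shifts and turns the commanded pose from where the row before left it, along the tool's axes as they then stand; what a row does not reach is not made up. A row lasts 1/10 s, in which the tool goes at most 50 mm and 8.59 degrees, less where a joint would pass 70% of its speed; a pose out of reach is approached as far as the arm can. A call with a gripper value outside its range is refused whole. "claw" is the finger opening in cm, from 0 to 8.54, set as the call begins (left out, the last holds). The fingers move at their own pace and stop on an object; the grip force is fixed at half the most. Time passes only in rows, so rows that do not move let the fingers close. It gives the time, the measured TCP pose, the force, the opening and the grip force at its end, in the units of the state.
- arm.read_state(): the state, without advancing time (a new reading comes with each control period).
- get_image(name): name is "scene" or "top" or "wrist"; returns a dict with "img" (480x640x3 uint8, red, green, blue), "fx", "fy", "cx", "cy" (pixels), "eye" and "orientation" of the camera in the world; the wrist camera has in their place "mount" (4x4, takes a point from camera to tool coordinates, whose origin is the TCP and whose axes are the flange's). Camera axes: x right, y down, z forward; pixel columns grow to the right and rows downward; lengths in mm; the calibration is good to about 2 mm. A picture is of the moment at which its call begins: read the wrist's pose just before it. There is no depth.
- arm.job_done(): hands the job in; it is judged then, once.
The state is a dict: "clock": time; "joints": joint angles; "joint_vel": joint speeds; "joint_efforts": joint torques, N m; "position": TCP position; "ee_rot": TCP orientation; "contact_force": force on the tool from outside, world axes, zero at the start; "wrist_torque": the same for the moment, N m; "gripper_width": finger opening in mm; "grasp_force": force on a finger pad.
Only numpy, scipy, OpenCV 4.12 (cv2) and the standard library are available. Lean on these libraries where they do the work, as an engineer would, in place of code of your own. Each camera call takes 0.05 s, during which the arm holds its last target. There are 200 camera calls.

## Working session

There is one attempt and no reset: what is moved stays moved. The work goes in short steps, Python scripts to look and compute and a tool call to move; the robot and the scene stay as the last step left them, time stands still between calls to the robot, and variables do not carry over. Pictures are saved under pics/ and viewed, at most 10 in all, crops included, and the job is handed in when it is done.

Besides the shell and the picture viewer there is one more tool, called after "Request:" as name(argument=value, ...) on one line, values as JSON. drive_tool: Moves the arm, as the interface text tells. Its arguments: {"type":"object","properties":{"deltas":{"type":"array"},"claw":{"type":"number"}},"required":["deltas"]}

```bash
mkdir -p pics; python3 - <<'E'
from bench import arm,get_image
import cv2,pickle
for n in ["top","scene"]:
    d=get_image(n); cv2.imwrite(f"pics/{n}0.png",d["img"][:,:,::-1]); pickle.dump(d,open(n+".pkl","wb"))
    print({k:v for k,v in d.items() if k!="img"})
s=arm.read_state();print(s["clock"],s["position"],s["ee_rot"],s["gripper_width"])
E
```

```text
{'fx': 604.0039394919185, 'fy': 604.0039394919185, 'cx': 313.27618999518444, 'cy': 239.6804739725437, 'eye': array([ 416.57983115,   31.64959345, 1428.40656426]), 'orientation': array([-0.70443392,  0.70828315, -0.03463619,  0.03013586])}
{'fx': 593.8278593277694, 'fy': 593.8278593277694, 'cx': 320.2526398244433, 'cy': 239.0270318653659, 'eye': array([1383.56793402,  759.34035241, 1095.55565713]), 'orientation': array([ 0.37589967,  0.83505955, -0.36488672, -0.16802577])}
0.1 [ 188.01459606 -595.46344801  198.85265106] [-1.52239436e-01  9.88343179e-01  9.34968143e-04 -1.99535945e-04] 85.52303315343718
```

View pics/top0.png

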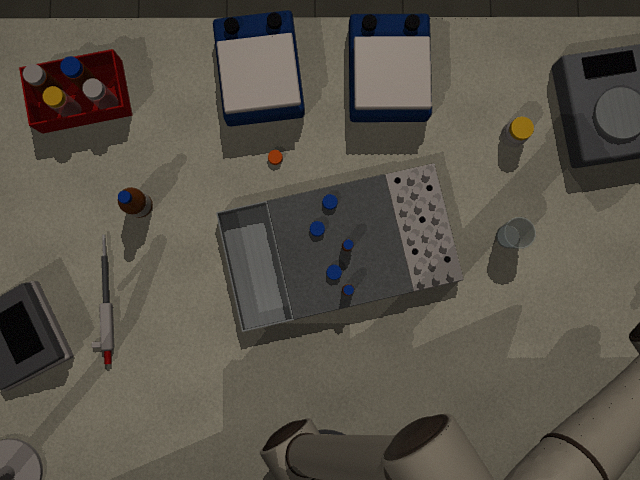

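View pics/scene0.png

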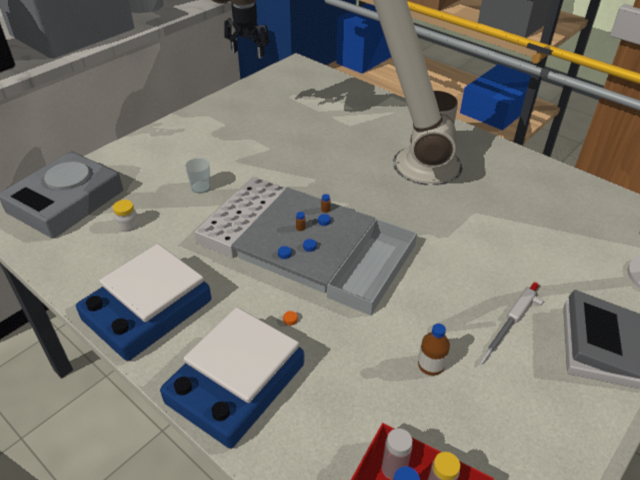

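Top view: tub on the left (+y) side. Caps at about (330,202), (317,229) and (334,272); vials' tops at (348,245) and (348,290). The orange look-alike at (275,157) is off the board.

```bash
cat > h.py <<'E'
import numpy as np,cv2
from scipy.spatial.transform import Rotation as R
def ray(d,u,v,z):
    q=R.from_quat(d["orientation"]).apply([(u-d["cx"])/d["fx"],(v-d["cy"])/d["fy"],1.0])
    return np.array(d["eye"])+q*(z-d["eye"][2])/q[2]
def blobs(d,amin=20):
    h=cv2.cvtColor(d["img"],cv2.COLOR_RGB2HSV)
    m=cv2.inRange(h,(105,150,60),(128,255,255))
    n,l,s,c=cv2.connectedComponentsWithStats(m)
    return [(c[i],s[i][2:]) for i in range(1,n) if s[i][4]>amin]
E
python3 - <<'E'
import pickle,numpy as np
from h import *
d=pickle.load(open("top.pkl","rb"))
C=np.array([ray(d,*p,50)[:2] for p in [(267,203),(386,175),(413,292),(292,320)]])
print(C.round(),[np.linalg.norm(C[i]-C[i-1]).round() for i in range(4)])
c=C.mean(0); ang=[np.degrees(np.arctan2(*(C[i]-C[j])[::-1])) for i,j in [(0,1),(3,2)]]; ax=[np.degrees(np.arctan2(*(C[i]-C[j])[::-1])) for i,j in [(0,3),(1,2)]]
print(c,"y dirs",ang,"x dirs",ax)
t=np.radians(np.mean(ax+[a-90 for a in ang])); ex=np.array([np.cos(t),np.sin(t)]);ey=np.array([-ex[1],ex[0]]);print("yaw",np.degrees(t))
for p,s in blobs(d):
    if 290<p[0]<360 and 190<p[1]<300:
        z=98 if s[2]<110 and s[0]<13 else 65
        w=ray(d,*p,z)[:2]; print(p.round(1),s,z,w.round(1),"board",((w-c)@ex).round(1),((w-c)@ey).round(1))
from bench import arm
s=arm.read_state();print(R.from_quat(s["ee_rot"]).as_matrix().round(3))
E
```

```text
[[ 629.  129.]
 [ 693. -147.]
 [ 422. -204.]
 [ 361.   72.]] [np.float64(274.0), np.float64(283.0), np.float64(276.0), np.float64(282.0)]
[526.19539713 -37.56463881] y dirs [np.float64(103.11621167602925), np.float64(102.59952951170023)] x dirs [np.float64(11.999792347684426), np.float64(11.900998572433265)]
yaw 12.404133026961793
[329.7 201.1] [ 15  15 167] 65 [630.1 -15.3] board 106.3 -0.5
[316.8 228. ] [ 15  15 171] 65 [568.5  14.4] board 52.5 41.7
[347.9 243.9] [10 10 71] 98 [529.  -53.8] board -0.8 -16.4
[333.7 271.7] [ 15  15 172] 65 [469.1 -23.1] board -52.6 26.4
[348.3 289.3] [10 10 76] 98 [428.9 -53.5] board -98.5 5.3
[[-0.954 -0.301 -0.001]
 [-0.301  0.954  0.002]
 [ 0.     0.002 -1.   ]]
```

Request:
drive_tool(deltas=[[[0, 0, 0], [0, 0, 5.1]], [[-2.4, 1.8, 0], [0, 0, 0]], [[-2.4, 1.8, 0], [0, 0, 0]], [[-2.4, 1.8, 0], [0, 0, 0]], [[-2.4, 1.8, 0], [0, 0, 0]], [[-2.4, 1.8, 0], [0, 0, 0]], [[-2.4, 1.8, 0], [0, 0, 0]], [[-2.4, 1.8, 0], [0, 0, 0]], [[-2.4, 1.8, 0], [0, 0, 0]], [[-2.4, 1.8, 0], [0, 0, 0]], [[-2.4, 1.8, 0], [0, 0, 0]], [[-2.4, 1.8, 0], [0, 0, 0]]], claw=0)

```text
clock: 1.3
position: [403.8, -344.6, 199.4]
ee_rot: [-0.108, 0.994, 0.0, -0.0]
contact_force: [-0.1, 0.3, 0.1]
gripper_width: -0.1
grasp_force: 0.0
```

Request:
drive_tool(deltas=[[[-2.4, 1.8, 0], [0, 0, 0]], [[-2.4, 1.8, 0], [0, 0, 0]], [[-2.4, 1.8, 0], [0, 0, 0]], [[-2.4, 1.8, 0], [0, 0, 0]], [[-2.4, 1.8, 0], [0, 0, 0]], [[-2.4, 1.8, 0], [0, 0, 0]], [[-2.4, 1.8, 0], [0, 0, 0]], [[-2.4, 1.8, 0], [0, 0, 0]], [[-2.4, 1.8, 0], [0, 0, 0]], [[-2.4, 1.8, 0], [0, 0, 0]], [[-2.4, 1.8, 0], [0, 0, 0]], [[0, 0, 0], [0, 0, 0]]])

```text
clock: 2.5
position: [620.2, -93.2, 198.5]
ee_rot: [-0.11, 0.994, 0.0, -0.0]
contact_force: [-0.9, -0.1, -0.6]
gripper_width: 0.1
grasp_force: 0.0
```

```bash
cat >> h.py <<'E'
t=np.radians(12.4); C0=np.array([526.2,-37.6]); EX=np.array([np.cos(t),np.sin(t)]); EY=np.array([-EX[1],EX[0]])
def bd(w): w=np.array(w[:2])-C0; return w@EX,w@EY
def where(s):
    m=R.from_quat(s["ee_rot"]).as_matrix()
    print("t",s["clock"],"board",np.round(bd(s["position"]),1),"z",round(s["position"][2],1),"tool y heading err",np.degrees(np.arctan2(m[1,1],m[0,1])).round(2)-102.4,"tilt",m[:2,2].round(3),"w",s["gripper_width"])
E
python3 -c "
from h import *
from bench import arm
where(arm.read_state())"
```

```text
t 2.5 board [ 79.9 -74.4] z 198.5 tool y heading err 0.19999999999998863 tilt [-0.001  0.   ] w 0.0725436242327484
```

Request:
drive_tool(deltas=[[[-1.3, 0.5, 0], [0, 0, 0]], [[-1.3, 0.5, 0], [0, 0, 0]], [[0, 0, 2.5], [0, 0, 0]], [[0, 0, 2.5], [0, 0, 0]], [[0, 0, 2.5], [0, 0, 0]], [[0, 0, 2.5], [0, 0, 0]], [[0, 0, 2.0], [0, 0, 0]], [[0, 0, 1.2], [0, 0, 0]], [[0, 0, 0.5], [0, 0, 0]], [[0, 0, 0], [0, 0, 0]], [[0, 0, 0], [0, 0, 0]]])

```text
clock: 3.6
position: [642.8, -80.4, 63.9]
ee_rot: [-0.108, 0.994, -0.0, 0.001]
contact_force: [-0.0, 0.2, 0.3]
gripper_width: 0.2
grasp_force: 0.0
```

```bash
python3 - <<'E'
from h import *
from bench import arm,get_image
where(arm.read_state())
a=get_image("top")["img"][150:350,200:480];b=get_image("scene")["img"][150:320,190:430]
a=cv2.resize(a,(700,500));b=cv2.resize(b,None,fx=2.5,fy=2.5)
cv2.imwrite("pics/t1.png",a[:,:,::-1]);cv2.imwrite("pics/s1.png",b[:,:,::-1])
E
```

```text
t 3.6 board [104.7 -66.8] z 63.9 tool y heading err 0.030000000000001137 tilt [ 0.002 -0.   ] w 0.18355460188870884
```

View pics/s1.png

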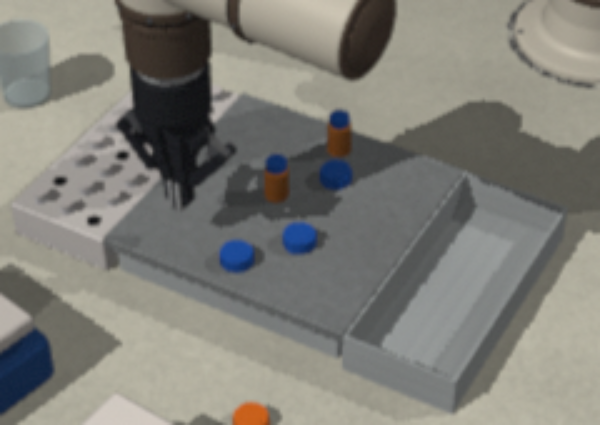

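The shut gripper stands behind the cap in the farthest lane at (180,195). Caps at (237,256), (300,238), (336,174) and both vials are untouched; the linkage spreads along the lane only.

Request:
drive_tool(deltas=[[[-0.15, 0, 0.4], [0, 0, 0]], [[0, 0, 0.4], [0, 0, 0]], [[0, 1.0, 0], [0, 0, 0]], [[0, 1.0, 0], [0, 0, 0]], [[0, 1.0, 0], [0, 0, 0]], [[0, 1.0, 0], [0, 0, 0]], [[0, 1.5, 0], [0, 0, 0]], [[0, 1.5, 0], [0, 0, 0]], [[0, 1.5, 0], [0, 0, 0]], [[0, 1.5, 0], [0, 0, 0]], [[0, 1.5, 0], [0, 0, 0]], [[0, 0, 0], [0, 0, 0]]])

```text
clock: 4.9
position: [618.3, 34.5, 54.9]
ee_rot: [-0.109, 0.994, 0.0, 0.0]
contact_force: [0.4, 0.1, -1.0]
gripper_width: -0.2
grasp_force: 0.0
```

```bash
python3 - <<'E'
from h import *
from bench import arm,get_image
where(arm.read_state())
b=get_image("scene")
cv2.imwrite("pics/s2.png",cv2.resize(b["img"][150:320,190:430],None,fx=2.5,fy=2.5)[:,:,::-1])
for p,s in blobs(b): 
    if 190<p[0]<430 and 180<p[1]<300: print(p.round(),s,np.round(bd(ray(b,*p,60)),1))
E
```

```text
t 4.9 board [105.4  50.6] z 54.9 tool y heading err 0.1599999999999966 tilt [0. 0.] w -0.19815542799955901
[325. 197.] [ 7  6 37] [-135.8  -16.1]
[324. 219.] [ 13  12 119] [-51.5  26. ]
[311. 246.] [10 10 68] [56.1 48.4]
[284. 252.] [ 13  13 135] [107.8  -0.9]
```

View pics/s2.png

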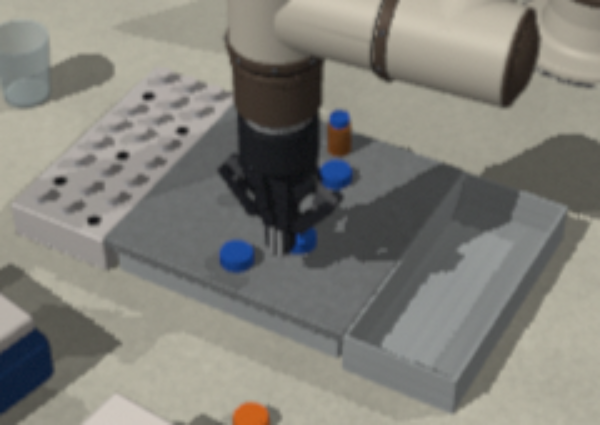

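The cap at (237,256) did not move, and the fingertips at (278,245) look displaced from where the state puts them. I'll stop and check the tool's real position against both cameras.

```bash
cat >> h.py <<'E'
def proj(d,w):
    p=R.from_quat(d["orientation"]).inv().apply(np.array(w)-d["eye"]); return np.array([d["fx"]*p[0]/p[2]+d["cx"],d["fy"]*p[1]/p[2]+d["cy"]])
E
python3 - <<'E'
from h import *
from bench import arm,get_image
import pickle
s=arm.read_state();p=s["position"];print(p,s["joints"])
out=[]
for n,f in (("scene",5),("top",5)):
    d=get_image(n);u=proj(d,p);print(n,u,proj(d,p+[0,0,40]))
    x,y=(u-[40,40]).astype(int); im=d["img"][y:y+80,x:x+80].copy()
    im=cv2.resize(im,(400,400),interpolation=cv2.INTER_CUBIC)
    cv2.circle(im,tuple(((u-[x,y])*5).astype(int).tolist()),5,(255,0,0),1); out.append(im)
cv2.imwrite("pics/chk.png",np.hstack(out)[:,:,::-1])
w=get_image("wrist");cv2.imwrite("pics/w1.png",w["img"][:,:,::-1]);print(w["mount"].round(3),w["fx"],w["cx"],w["cy"])
pickle.dump((s,w),open("w1.pkl","wb"))
E
```

```text
[618.48755435  33.52279023  54.91199143] [ 3.15122434e-01  5.07425522e-01 -1.87894490e-01  6.94474980e-05
 -8.75369359e-01 -1.66735855e+00]
scene [301.97343819 259.77164257] [301.73563376 248.13017263]
top [308.30017458 206.85061284] [308.26257442 204.23696299]
[[ 1.0000e-03 -9.4500e-01 -3.2600e-01  8.2863e+01]
 [ 1.0000e+00  1.0000e-03 -0.0000e+00  4.5400e-01]
 [ 1.0000e-03 -3.2600e-01  9.4500e-01 -1.7466e+02]
 [ 0.0000e+00  0.0000e+00  0.0000e+00  1.0000e+00]] 382.839731662699 319.20272932184673 241.13043485287614
```

View pics/chk.png

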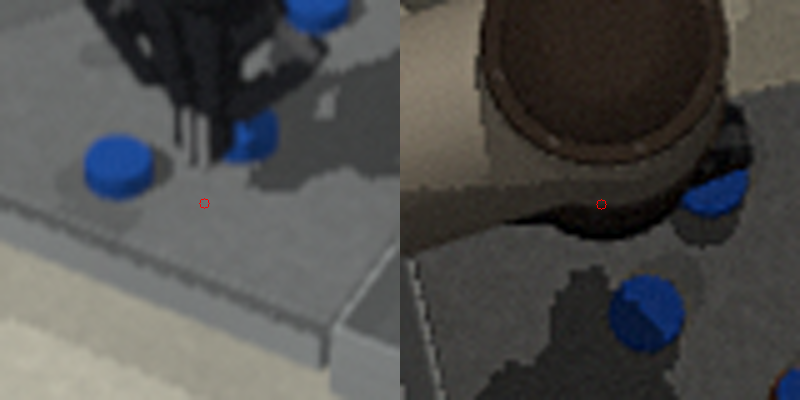

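View pics/w1.png

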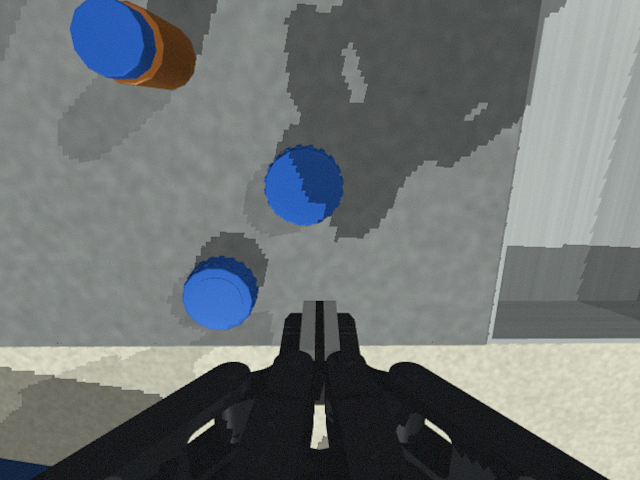

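Both views show the real fingertips about 25 mm above the reported TCP: crop (208,168) against the marker (204,203), and wrist (320,302) where about 270 is expected. So they passed over the cap. The wrist view will tell whether the flange height or the finger length is off.

```bash
python3 - <<'E'
from h import *
import pickle
s,w=pickle.load(open("w1.pkl","rb"))
T=np.eye(4);T[:3,:3]=R.from_quat(s["ee_rot"]).as_matrix();T[:3,3]=s["position"];M=T@w["mount"]
bl=[(p,q) for p,q in blobs(w,300)];print([(p.round(),q) for p,q in bl])
for dz in (0,25):
    d=dict(w);d["eye"]=M[:3,3]+[0,0,dz];d["orientation"]=R.from_matrix(M[:3,:3]).as_quat()
    for p,z in (((219,298),65),((304,185),65),((113,38),98)): print(dz,p,np.round(bd(ray(d,*p,z)),1))
E
```

```text
[(array([112.,  39.]), array([  86,   79, 5262], dtype=int32)), (array([303., 185.]), array([  79,   80, 4849], dtype=int32)), (array([220., 293.]), array([  76,   74, 4232], dtype=int32)), (array([ 19., 471.]), array([ 48,  21, 549], dtype=int32))]
0 (219, 298) [108.4   2. ]
0 (304, 185) [53.7 43.3]
0 (113, 38) [  2.1 -13.6]
25 (219, 298) [121.5  -5.3]
25 (304, 185) [58.4 42.3]
25 (113, 38) [ -1.7 -25.7]
```

The wrist camera puts the caps where the top camera does, so the arm's pose is right and the fingers simply end about 25 mm short of the TCP. I'll go back behind the cap and come down lower with care.

Request:
drive_tool(deltas=[[[0, 0, -1.0], [0, 0, 0]], [[0, -2.5, 0], [0, 0, 0]], [[-0.15, -3.0, 0], [0, 0, 0]], [[0, -3.0, 0], [0, 0, 0]], [[0, -2.5, 0], [0, 0, 0]], [[0, 0, 1.0], [0, 0, 0]], [[0, 0, 0.5], [0, 0, 0]], [[0, 0, 0.5], [0, 0, 0]], [[0, 0, 0.5], [0, 0, 0]], [[0, 0, 0], [0, 0, 0]], [[0, 0, 0], [0, 0, 0]]])

```text
clock: 6.2
position: [643.8, -74.2, 39.8]
ee_rot: [-0.109, 0.994, -0.0, -0.0]
contact_force: [-0.1, -0.0, -0.3]
gripper_width: -0.2
grasp_force: 0.0
```

```bash
python3 - <<'E'
from h import *
from bench import arm,get_image
s=arm.read_state();where(s);print(s["contact_force"])
d=get_image("scene");u=proj(d,s["position"]+[0,0,25]);print(u)
x,y=(u-[50,50]).astype(int);im=cv2.resize(d["img"][y:y+80,x:x+120],None,fx=6,fy=6,interpolation=cv2.INTER_CUBIC)
im=cv2.convertScaleAbs(im,alpha=1.8)
cv2.circle(im,tuple(((u-[x,y])*6).astype(int).tolist()),4,(255,0,0),1)
cv2.imwrite("pics/s3.png",im[:,:,::-1])
E
```

```text
t 6.2 board [107. -61.] z 39.8 tool y heading err 0.0799999999999983 tilt [-0. -0.] w -0.17721992662727834
[-0.10431777 -0.02572908 -0.26220131]
[264.05827174 242.41407654]
```

View pics/s3.png

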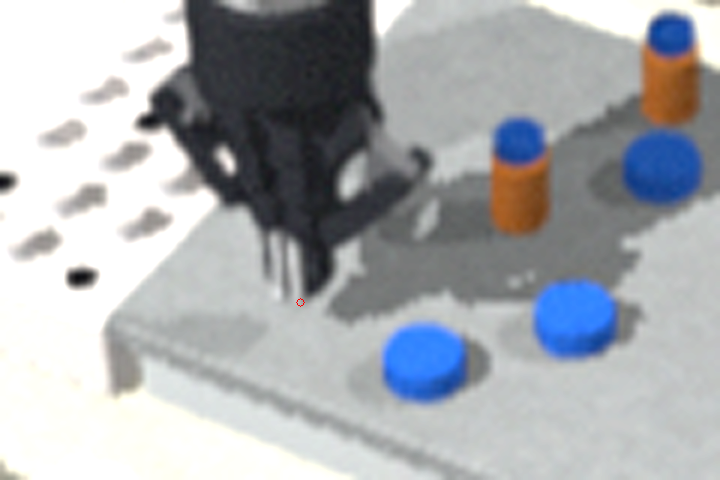

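Reported TCP is z = 39.8, below the board top, with no contact; tips at (300,297) match the 25 mm offset marker. I'll go 8 mm lower and push.

Request:
drive_tool(deltas=[[[0, 0, 0.4], [0, 0, 0]], [[0, 0, 0.4], [0, 0, 0]], [[0, 0, 0], [0, 0, 0]], [[0, 1.0, 0], [0, 0, 0]], [[0, 1.0, 0], [0, 0, 0]], [[0, 1.0, 0], [0, 0, 0]], [[0, 1.0, 0], [0, 0, 0]], [[0, 1.0, 0], [0, 0, 0]], [[0, 1.0, 0], [0, 0, 0]], [[0, 1.0, 0], [0, 0, 0]], [[0, 1.0, 0], [0, 0, 0]], [[0, 0, 0], [0, 0, 0]]])

```text
clock: 7.45
position: [626.3, 4.7, 31.9]
ee_rot: [-0.109, 0.994, 0.0, 0.0]
contact_force: [0.5, 0.3, 0.0]
gripper_width: 0.2
grasp_force: 0.0
```

```bash
cat > st.py <<'E'
from h import *
from bench import arm,get_image
s=arm.read_state();where(s);print(s["contact_force"])
for n in ("scene","top"):
    b=get_image(n)
    for p,q in blobs(b,8):
        w=np.round(bd(ray(b,*p,60)),1)
        if abs(w[0])<160 and -150<w[1]<290: print(n,p.round(),q,w)
E
python3 st.py
```

```text
t 7.45 board [106.9  19.8] z 31.9 tool y heading err 0.10999999999999943 tilt [-0.  0.] w 0.1841537233442926
[0.46116369 0.2748119  0.01387775]
scene [325. 197.] [ 7  6 37] [-135.8  -16.1]
scene [324. 219.] [ 13  11 116] [-51.6  25.8]
scene [310. 245.] [ 13  12 119] [54.5 42.3]
scene [300. 258.] [ 14  13 149] [107.1  44.4]
top [309. 210.] [ 9  4 30] [96.5 50.1]
top [348. 244.] [10 10 71] [  1.9 -19.4]
top [334. 272.] [ 15  15 172] [-52.5  26.2]
top [348. 289.] [10 10 76] [-98.6   2.9]
```

Cap moves: now (107, 44), 24.6 mm ahead of the tool. Push on over the edge.

Request:
drive_tool(deltas=[[[0, 1.0, 0], [0, 0, 0]], [[0, 1.0, 0], [0, 0, 0]], [[0, 1.0, 0], [0, 0, 0]], [[0, 1.0, 0], [0, 0, 0]], [[0, 1.0, 0], [0, 0, 0]], [[0, 1.0, 0], [0, 0, 0]], [[0, 1.0, 0], [0, 0, 0]], [[0, 1.0, 0], [0, 0, 0]], [[0, 1.0, 0], [0, 0, 0]], [[0, 1.0, 0], [0, 0, 0]], [[0, 1.2, 0], [0, 0, 0]], [[0, 1.2, 0], [0, 0, 0]]])

```text
clock: 8.75
position: [599.6, 125.4, 31.8]
ee_rot: [-0.108, 0.994, 0.0, 0.0]
contact_force: [-0.7, 0.4, 0.3]
gripper_width: 0.2
grasp_force: 0.0
```

```bash
python3 st.py
```

```text
t 8.75 board [106.7 143.4] z 31.8 tool y heading err 0.009999999999990905 tilt [0. 0.] w 0.227933636938675
[-0.65422405  0.44902841  0.27252141]
scene [300. 215.] [ 7  7 45] [-35.7 -38.8]
scene [319. 220.] [ 3  8 21] [-44.3  15.4]
scene [309. 245.] [ 14  12 121] [54.7 40.6]
scene [346. 287.] [14  8 77] [138.1 190.4]
top [317. 228.] [ 15  15 172] [53.  41.5]
top [255. 225.] [13  6 46] [ 91.  177.3]
top [348. 244.] [10 10 71] [  1.9 -19.4]
top [334. 272.] [ 16  15 174] [-52.6  26.4]
top [348. 289.] [10 10 76] [-98.6   2.9]
```

First cap is in the tub (top (255,225), beyond the edge). Next: the cap at board (53, 41.5).

Request:
drive_tool(deltas=[[[0, 0, -3.0], [0, 0, 0]], [[0, 0, -3.0], [0, 0, 0]], [[1.35, -3.6, 0], [0, 0, 0]], [[1.35, -3.6, 0], [0, 0, 0]], [[1.35, -3.6, 0], [0, 0, 0]], [[1.35, -3.6, 0], [0, 0, 0]], [[0, 0, 0], [0, 0, 0]], [[0, 0, 2.5], [0, 0, 0]], [[0, 0, 2.0], [0, 0, 0]], [[0, 0, 0], [0, 0, 0]], [[0, 0, 0], [0, 0, 0]]])

```text
clock: 9.95
position: [578.4, -27.7, 47.0]
ee_rot: [-0.108, 0.994, -0.0, -0.0]
contact_force: [0.7, 0.1, 0.8]
gripper_width: 0.4
grasp_force: 0.0
```

```bash
python3 st.py
```

```text
t 9.95 board [53.1 -1.5] z 47.0 tool y heading err 0.04999999999999716 tilt [-0. -0.] w 0.43993589302259345
[0.74983424 0.11530628 0.78602937]
scene [325. 197.] [ 7  6 37] [-135.8  -16.1]
scene [303. 215.] [2 5 9] [-38.3 -32.3]
scene [324. 220.] [ 13  12 113] [-50.6  26.4]
scene [309. 245.] [ 14  12 132] [53.2 40.9]
scene [347. 287.] [13  8 76] [138.1 191. ]
top [318. 234.] [11  4 23] [39.7 41.4]
top [345. 245.] [ 4  7 16] [  1.1 -12.1]
top [348. 289.] [10 10 76] [-98.6   2.9]
```

Request:
drive_tool(deltas=[[[0, 0, 0.7], [0, 0, 0]], [[0, 0, 0.7], [0, 0, 0]], [[0, 0, 0], [0, 0, 0]], [[0, 0.9, 0], [0, 0, 0]], [[0, 0.9, 0], [0, 0, 0]], [[0, 1.0, 0], [0, 0, 0]], [[0, 1.0, 0], [0, 0, 0]], [[0, 1.0, 0], [0, 0, 0]], [[0, 1.0, 0], [0, 0, 0]], [[0, 1.0, 0], [0, 0, 0]], [[0, 0, 0], [0, 0, 0]]])

```text
clock: 11.15
position: [563.3, 39.9, 32.9]
ee_rot: [-0.109, 0.994, 0.0, 0.0]
contact_force: [-1.0, -0.3, -0.2]
gripper_width: -0.2
grasp_force: 0.0
```

```bash
python3 st.py
```

```text
t 11.15 board [52.9 67.7] z 32.9 tool y heading err 0.11999999999999034 tilt [0. 0.] w -0.19283499442972704
[-0.97070804 -0.31781162 -0.22336444]
scene [327. 251.] [ 13  12 137] [53.1 91.9]
scene [347. 287.] [13  9 77] [138.2 191.2]
top [348. 244.] [10 10 71] [  1.9 -19.4]
top [334. 272.] [ 16  15 174] [-52.4  26.4]
top [348. 289.] [10 10 76] [-98.6   2.9]
```

Request:
drive_tool(deltas=[[[0, 1.0, 0], [0, 0, 0]], [[0, 1.0, 0], [0, 0, 0]], [[0, 1.0, 0], [0, 0, 0]], [[0, 1.0, 0], [0, 0, 0]], [[0, 1.0, 0], [0, 0, 0]], [[0, 1.2, 0], [0, 0, 0]], [[0, 1.2, 0], [0, 0, 0]], [[0, 0, 0], [0, 0, 0]], [[0, 0, -3.0], [0, 0, 0]], [[0, 0, -3.0], [0, 0, 0]]])

```text
clock: 12.25
position: [546.7, 110.6, 92.6]
ee_rot: [-0.108, 0.994, -0.001, -0.001]
contact_force: [0.2, 0.8, 0.3]
gripper_width: 0.0
grasp_force: 0.0
```

```bash
python3 st.py
```

```text
t 12.25 board [ 51.9 140.3] z 92.6 tool y heading err 0.03999999999999204 tilt [-0.003 -0.001] w 0.0216599081650762
[0.22399493 0.78691906 0.28941932]
scene [325. 197.] [ 8  6 32] [-137.2  -17.2]
scene [300. 215.] [ 7  7 44] [-35.9 -39. ]
scene [324. 219.] [ 13  11 115] [-51.4  25.6]
scene [356. 276.] [ 14  12 135] [ 94.4 194.9]
scene [347. 287.] [13  9 77] [138.2 191.2]
top [348. 244.] [10 10 71] [  1.9 -19.4]
top [261. 248.] [12  5 44] [ 36.7 176.3]
top [334. 272.] [ 16  15 174] [-52.4  26.4]
top [348. 289.] [10 10 77] [-98.7   2.8]
```

Two caps in the tub; vials unmoved. Third cap at (-52.4, 26.4), between the vials' lanes.

Request:
drive_tool(deltas=[[[2.0, -2.9, 0], [0, 0, 0]], [[2.0, -2.9, 0], [0, 0, 0]], [[2.1, -3.0, 0], [0, 0, 0]], [[2.1, -3.0, 0], [0, 0, 0]], [[2.1, -3.0, 0], [0, 0, 0]], [[0, 0, 0], [0, 0, 0]], [[0, 0, 0], [0, 0, 0]]])

```text
clock: 13.05
position: [478.5, -56.5, 92.7]
ee_rot: [-0.107, 0.994, 0.0, 0.0]
contact_force: [-0.1, 0.3, 0.1]
gripper_width: -0.0
grasp_force: 0.0
```

```bash
python3 st.py
```

```text
t 13.05 board [-50.6  -8.2] z 92.7 tool y heading err -0.0800000000000125 tilt [0. 0.] w -0.017988572262079918
[-0.09378413  0.28107437  0.13048751]
scene [325. 197.] [ 6  6 32] [-136.   -15.6]
scene [300. 215.] [ 7  7 45] [-35.7 -38.8]
scene [324. 219.] [ 13  11 116] [-51.8  25.5]
scene [356. 276.] [ 14  12 135] [ 94.4 194.9]
scene [347. 287.] [13  9 77] [138.2 191.2]
top [257. 222.] [ 14  13 131] [ 97.2 172.5]
top [260. 243.] [ 14  15 162] [ 46.8 174.5]
```

Request:
drive_tool(deltas=[[[0.1, 0, 1.5], [0, 0, 0]], [[0, 0, 1.5], [0, 0, 0]], [[0, 0, 1.5], [0, 0, 0]], [[0, 0, 0.8], [0, 0, 0]], [[0, 0, 0.5], [0, 0, 0]], [[0, 0, 0], [0, 0, 0]], [[0, 0.8, 0], [0, 0, 0]], [[0, 0.8, 0], [0, 0, 0]], [[0, 0.8, 0], [0, 0, 0]], [[0, 0.8, 0], [0, 0, 0]], [[0, 0.8, 0], [0, 0, 0]], [[0, 0, 0], [0, 0, 0]]])

```text
clock: 14.35
position: [469.1, -16.0, 35.0]
ee_rot: [-0.109, 0.994, 0.0, 0.0]
contact_force: [-0.4, -0.6, -0.2]
gripper_width: 0.1
grasp_force: 0.0
```

```bash
python3 st.py
```

```text
t 14.35 board [-51.1  33.4] z 35.0 tool y heading err 0.10999999999999943 tilt [0. 0.] w 0.12631728223047792
[-0.38564813 -0.57474438 -0.20246861]
scene [300. 215.] [ 7  7 43] [-35.7 -38.8]
scene [323. 221.] [13 10 70] [-44.9  26.3]
scene [356. 276.] [ 14  12 135] [ 94.4 194.9]
scene [347. 287.] [13  8 76] [138.1 191. ]
top [256. 222.] [ 15  12 131] [ 97.2 172.7]
top [260. 243.] [ 15  15 163] [ 46.9 174.6]
top [349. 241.] [ 7  5 15] [  7.6 -24.4]
```

The cap did not move (323,221): at z = 35 the tips skim over it, so the shortfall is nearer 30 mm. Back up and come in 5 mm lower.

Request:
drive_tool(deltas=[[[0, 0, -1.5], [0, 0, 0]], [[0, -2.1, 0], [0, 0, 0]], [[0, -2.1, 0], [0, 0, 0]], [[0, 0, 0], [0, 0, 0]], [[0, 0, 1.0], [0, 0, 0]], [[0, 0, 0.6], [0, 0, 0]], [[0, 0, 0.4], [0, 0, 0]], [[0, 0, 0], [0, 0, 0]], [[0, 0, 0], [0, 0, 0]]])

```text
clock: 15.35
position: [478.2, -57.7, 29.6]
ee_rot: [-0.109, 0.994, -0.0, -0.0]
contact_force: [0.6, 0.2, 0.9]
gripper_width: 0.4
grasp_force: 0.0
```

```bash
python3 st.py
```

```text
t 15.35 board [-51.2  -9.3] z 29.6 tool y heading err 0.06999999999999318 tilt [-0. -0.] w 0.37284893932666574
[0.58955806 0.16446746 0.93631747]
scene [300. 215.] [ 7  7 44] [-35.9 -39. ]
scene [324. 219.] [ 13  11 120] [-52.3  25.1]
scene [356. 276.] [ 14  12 135] [ 94.4 194.9]
scene [347. 287.] [13  9 77] [138.2 191.2]
top [257. 222.] [ 14  12 130] [ 97.2 172.5]
top [260. 243.] [ 15  15 163] [ 46.9 174.6]
```

Request:
drive_tool(deltas=[[[0.1, 0.8, 0], [0, 0, 0]], [[0, 0.8, 0], [0, 0, 0]], [[0, 0.8, 0], [0, 0, 0]], [[0, 0.8, 0], [0, 0, 0]], [[0, 1.0, 0], [0, 0, 0]], [[0, 1.0, 0], [0, 0, 0]], [[0, 1.0, 0], [0, 0, 0]], [[0, 0, 0], [0, 0, 0]]])

```text
clock: 16.25
position: [463.8, 3.5, 29.9]
ee_rot: [-0.109, 0.994, 0.0, 0.0]
contact_force: [-0.3, -0.3, 0.4]
gripper_width: 0.0
grasp_force: 0.0
```

```bash
python3 st.py
```

```text
t 16.25 board [-52.1  53.6] z 29.9 tool y heading err 0.11999999999999034 tilt [0. 0.] w 0.028614055535747956
[-0.33094384 -0.25822168  0.38797776]
scene [300. 215.] [ 7  7 43] [-35.7 -38.8]
scene [341. 226.] [ 13  11 120] [-51.1  78. ]
scene [356. 276.] [ 14  12 135] [ 94.4 194.9]
scene [347. 287.] [13  9 77] [138.2 191.2]
top [256. 222.] [ 15  12 131] [ 97.2 172.7]
top [260. 243.] [ 15  15 163] [ 46.9 174.6]
top [348. 244.] [ 9 10 70] [  1.8 -19.6]
top [349. 289.] [ 9 10 65] [-98.7   1.5]
```

Moving well, cap at (-51, 78). Push it over, then lift clear.

Request:
drive_tool(deltas=[[[0, 1.0, 0], [0, 0, 0]], [[0, 1.0, 0], [0, 0, 0]], [[0, 1.0, 0], [0, 0, 0]], [[0, 1.0, 0], [0, 0, 0]], [[0, 1.0, 0], [0, 0, 0]], [[0, 1.0, 0], [0, 0, 0]], [[0, 1.0, 0], [0, 0, 0]], [[0, 1.2, 0], [0, 0, 0]], [[0, 1.0, 0], [0, 0, 0]], [[0, 0, 0], [0, 0, 0]], [[0, 0, -4.0], [0, 0, 0]], [[0, 0, -4.0], [0, 0, 0]]])

```text
clock: 17.55
position: [443.1, 91.6, 109.8]
ee_rot: [-0.108, 0.994, -0.001, -0.002]
contact_force: [0.2, 0.1, 1.1]
gripper_width: -0.1
grasp_force: 0.0
```

Request:
drive_tool(deltas=[[[0, 0, -4.0], [0, 0, 0]], [[0, 0, -4.0], [0, 0, 0]], [[2.0, -3.0, 0], [0, 0, 0]], [[2.0, -3.0, 0], [0, 0, 0]], [[2.0, -3.0, 0], [0, 0, 0]], [[0, -3.0, 0], [0, 0, 0]], [[0, -3.0, 0], [0, 0, 0]], [[0, -3.0, 0], [0, 0, 0]], [[0, -3.0, 0], [0, 0, 0]], [[0, -3.0, 0], [0, 0, 0]], [[0, 0, 0], [0, 0, 0]], [[0, 0, 0], [0, 0, 0]]])

```text
clock: 18.75
position: [436.7, -155.6, 189.4]
ee_rot: [-0.107, 0.994, 0.0, -0.001]
contact_force: [-0.2, 0.1, 0.2]
gripper_width: 0.0
grasp_force: 0.0
```

```bash
python3 st.py; python3 - <<'E'
from bench import get_image
import cv2,numpy as np
a=get_image("scene")["img"][150:320,190:430];b=get_image("top")["img"][140:340,200:480]
cv2.imwrite("pics/f.png",np.hstack([cv2.resize(a,(400,283)),cv2.resize(b,(396,283))])[:,:,::-1])
E
```

```text
t 18.75 board [-112.8  -96. ] z 189.4 tool y heading err -0.10000000000000853 tilt [-0.001  0.   ] w 0.026372287341887072
[-0.16508237  0.10030264  0.17264264]
scene [325. 197.] [ 7  6 37] [-135.8  -16.1]
scene [300. 215.] [ 7  7 45] [-35.7 -38.8]
scene [373. 251.] [ 13  11 117] [ -5.3 191.8]
scene [356. 276.] [ 14  12 135] [ 94.4 194.9]
scene [347. 287.] [13  9 77] [138.2 191.2]
top [257. 222.] [ 14  12 130] [ 97.1 172.5]
top [260. 243.] [ 15  15 163] [ 46.9 174.6]
top [348. 244.] [10 10 71] [  1.9 -19.4]
top [271. 286.] [ 15  14 160] [-53.9 171.8]
```

View pics/f.png

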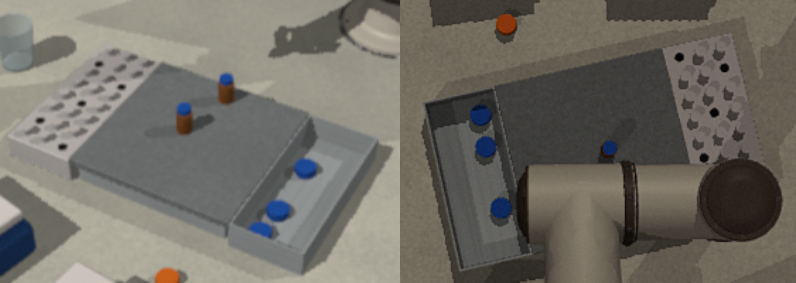

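All three caps lie in the tub (right view (480,115), (486,147), (501,208)). Both vials stand where they were, and the orange look-alike is untouched.

```bash
python3 -c "
from bench import arm
print(arm.job_done())"
```

```text
the job is handed in; nothing more can be done
None
```

All three caps are in the tub, both vials stand upright where they were, nothing else was touched, and the job was handed in at about 19 s of the 51 s allowed.

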